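Release the winch pawl and wind the drum back onto its stop

TASK

The deck winch on the bench is locked by its brass pawl, caught under an undercut tooth: ease the crank slightly forward (counter-clockwise from above) to free it, then lift the pawl by its orange tab and throw it right over on its back. Then wind the crank backward until the drum's red lug presses the sprung plunger in a few millimetres, hold it snugly there for about a second without driving the plunger home, and let go, leaving the lug resting on the plunger. Do not force the pawl against the teeth, and leave the tin, screwdriver, hex key and bin alone.

Things in the scene. Friction and masses are not known exactly. Their poses are not given: they have to be found in the camera images.
- winch: The winch, fixed to the bench (grey base plate 10 mm thick, a 196 mm disc with two tongues). Origin on the bench surface on the vertical drum axis; z up. In its own axes the pawl stands on the -y side and the spring stop on the +x side.
- drum (a joint): Turn of drum, teeth, lug and crank together (rad), about 0 at the start, growing counter-clockwise from above (forward). Friction (0.35 N m, 4 N at the knob) holds it where left. The engaged pawl blocks it backward. With the pawl away the lug meets the plunger somewhere between -1.70 and -2.15, different each time, not measured. About 0.1 rad forward (0.08 to 0.2) frees the bound pawl.
- crank_grip (a point): On the axis of the upright orange crank knob (24 mm diameter, from 100 to 156 mm above the bench, spins freely), 90 mm from the drum axis, 130 mm above the bench. At drum = 0 it lies 150 degrees counter-clockwise from the winch's x axis. The flat crank arm below it, 22 mm wide, has its top at 99 mm; the hub on the axis rises to 102 mm.
- wheel: Ten dark undercut ratchet teeth, 36 degrees apart, on the rim of the drum's disc: radius 62 to 80 mm, tops 51 mm above the bench. Origin on the bench on the drum axis; turns with the drum. Each has an upright face with a lip overhanging it by 4 mm, and a ramp on its other side.
- pawl (a joint): Swing of the pawl about its horizontal hinge (rad): 0 engaged, lying inward across the teeth; grows as it is lifted and thrown outward from the drum; 1.9 fully back. No spring: left below about 0.75 it falls back in, above about 1.15 it falls right over. At the start its tip is caught under a tooth's lip and rises only about 2 mm until the drum is eased forward.
- pawl_tab (a point): Grip point on the orange tab standing up from the pawl; moves with the pawl. The tab is 12 mm wide along the hinge axis and 16 mm radially; engaged it reaches from 45 to 87 mm above the bench, and this point is at 75 mm, 90 mm from the drum axis.
- pawl_hinge (a point): Middle of the pawl's hinge, on the fixed bracket (cheeks 28 mm over all, tops 46 mm above the bench): 108 mm from the drum axis towards the winch's -y, 40 mm above the bench. The hinge axis is parallel to the winch's x axis; with the pawl engaged the tab's grip point is 18 mm inward (+y) of it and 35 mm above it.
- pawl_tip: The brass tip block of the pawl, 12 mm wide, that drops between the teeth. Origin on the hinge; moves with the pawl. Forces over 20 N between it and the teeth damage them.
- lug: Red lug on the rim of the drum's disc, 22 mm radial by 14 mm wide, its middle 90 mm from the axis and 22 mm above the bench, 30 degrees clockwise from the crank. Origin on the bench on the drum axis; turns with the drum.
- stop: Dark fixed bracket 80 mm long, origin on the bench below its middle. A yellow block in it, set up to 15 mm either way (not measured), carries a black-tipped 19 mm plunger pointing along the winch's +y, 24 mm above the bench, 90 mm from the drum axis, that the lug meets. It yields up to 12 mm, 2.5 N per mm: 4 to 20 N is snug (about the same at the knob, plus 4 N friction), over 26 N is forcing it.
- grease_tin: Green tin, 64 mm diameter, 65 mm high, standing on the bench; origin under its centre. Leave alone.
- screwdriver: Orange-handled screwdriver 200 mm long lying on the bench along its x axis. Leave alone.
- hex_key: T-handled hex key with an orange cross handle (112 mm wide, 22 mm thick), 154 mm long along its x axis, lying on the bench; origin under the handle's middle. Leave alone.
- parts_bin: Open orange bin 100 x 140 x 55 mm on the bench; origin under its centre. Leave alone.

How it is judged (in metres and radians):
On the way, in this order (a step that is already met when the one before it is completed fails the run):
1. the pawl is thrown right over, clear of the wheel (value of joint pawl above 1.6 rad), for 0.2 s.
2. the lug is held snugly against the plunger (4 to 20 N) for 0.5 s (contact force between lug and stop between 4 and 20 N), for 0.5 s.
At the end, for the whole second after the job is handed in: The pawl lies thrown back (over 1.6 rad), the drum is wound back beyond -1.6 rad and at rest (under 0.03 rad/s), and its lug still rests against the sprung plunger (over 0.8 N) (value of joint pawl above 1.6 rad and value of joint drum below -1.6 rad and contact force between lug and stop above 0.8 N and velocity of joint drum between -0.03 and 0.03 rad/s); the robot touches nothing.
It fails at once if the pawl's tip and the teeth are forced against each other with more than 20 N (contact force between pawl_tip and wheel above 20 N).
It fails at once if the lug is forced onto the plunger with more than 26 N (contact force between lug and stop above 26 N).
It fails at once if a bystander is pushed out of its place by more than 25 mm (distance of any of grease_tin, screwdriver, hex_key, parts_bin from where it was at the start of the episode above 0.025 m).
It also fails if it takes over 72 s, if anything falls off the work surface, if the arm or the gripper's body presses on something with over 40 N, if the wrist force passes 120 N, or if a joint passes its speed limit or range.

ROBOT

A 6-joint arm with a two-finger parallel gripper is mounted at the origin on the work surface. World frame = base frame: x ahead of the robot, y to its left, z up, the work surface at z = 0. Lengths are in mm, angles in rad, forces in N, time in s.
With the tool pointing down it reaches from about 275 to 825 mm from the base axis. Payload 5.2 kg.
Tool frame: the origin (TCP) lies at the very end of the fingers, on their centre line; the grasp point (between the pads) lies 19 mm behind it; z points along the fingers, y is the direction in which the jaws open and shut (so a half turn about z gives the same grasp; the last joint's range is limited). The gripper opens to 93 mm and grips with 3 to 60 N. Pads are 15 mm wide; open, the fingers measure 128 mm over their backs; the gripper's body (75 mm by 188 mm) begins 65 mm behind the grasp point.
Start: joints at [-1.327, 0.259, 1.535, -0, 1.348, -0.203], TCP at [237.665, -496.004, 218.653] pointing down, gripper open.
Joint ranges: [-3.14, 3.14], [-0.91, 2.08], [0.19, 2.58], [-1.22, 4.36], [0.22, 2.71], [-3.12, 3.12]. Speed limits (rad/s): [2.57, 2.57, 3.14, 3.14, 3.14, 3.14].

INTERFACE

Orientations are given as [roll, pitch, yaw] about the fixed x, y, z axes, in that order (R = Rz(yaw) Ry(pitch) Rx(roll)).
In Python, from bench import robot gives the robot as it stands. The module is installed in compiled form; this text tells all that it offers. Calls block until the motion is done:
- robot.move_ptp(position, orientation): joint-space move of the TCP to a pose.
- robot.move_linear(position, ori=None, speed=150, f_stop=None): straight line of the TCP; ori=None keeps the orientation; speed is the mean speed in mm/s. With f_stop (N) it stops when the force on the tool has changed by that much, and returns True; else False.
- robot.move_j(angles): joint-space move.
- robot.move_gripper(opening): opening from 0.0 (shut) to 1.0 (fully open); the grip force is fixed at half the most; returns when the fingers have stopped.
- robot.sleep(seconds).
- robot.inverse_kinematics(position, orientation): joint angles nearest the present ones, or None.
- robot.get_image(name): name is "scene" or "side" or "wrist"; returns a dict with "img" (480x640x3 uint8, blue, green, red), "fovy" (degrees; the focal length in pixels is half the picture's height over the tangent of half this angle, whatever the lens; pixels are square), "cx", "cy" (the principal point, pixels), "k1" (the pictures are not rectified: a ray, as slopes to the right and down, at radius r is drawn at 1 + k1 r^2 times it, then the intrinsics apply), "eye" and "orientation" of the camera in the world. Camera axes: x right, y down, z forward; pixel columns grow to the right and rows downward; lengths in mm; the calibration is good to about 2 mm. A picture is of the moment at which its call begins. There is no depth.
A pose or a line that the arm cannot do raises robot.MotionError and nothing moves.
- robot.hand_in(): hands the job in, once; it reports no verdict.
Readings, each from a call of its own:
- robot.current_t(): time.
- robot.current_qpos(): joint angles.
- robot.current_joint_vel(): joint speeds.
- robot.current_joint_efforts(): joint torques, N m.
- robot.current_tcp_pos(): TCP position.
- robot.current_eef_rot(): TCP orientation.
- robot.current_contact_force(): force on the tool from outside, world axes, zero at the start.
- robot.current_ft_torque(): the same for the moment, N m.
- robot.current_gripper_width(): opening from 0.0 (shut) to 1.0 (fully open).
Only numpy, scipy, OpenCV 4.12 (cv2) and the standard library are available. Lean on these libraries where they do the work, as an engineer would, in place of code of your own. Each camera call takes 0.05 s, during which the arm holds its last target.

## Working session

There is one attempt and no reset: what is moved stays moved. The work goes in short steps, each a Python script; the robot and the scene stay as the last script left them, time stands still between calls to the robot, and variables do not carry over. Pictures are saved under pics/ and viewed, and the job is handed in when it is done.

```bash
mkdir -p pics; python3 - <<'E'
from bench import robot
import cv2
for n in ["scene","side","wrist"]:
    d=robot.get_image(n); cv2.imwrite(f"pics/{n}0.png",d["img"])
    print(n,{k:v for k,v in d.items() if k!="img"})
print(robot.current_t())
E
```

```text
scene {'fovy': 49.02582117815394, 'cx': 320.53489031328115, 'cy': 240.3000518498203, 'k1': -0.003641538893880732, 'eye': array([ 976.74623325, -498.08762199,  907.77738924]), 'orientation': array([-2.47877513,  0.01793901,  0.65111535])}
side {'fovy': 57.07185927477492, 'cx': 320.24450912812995, 'cy': 237.89294757736985, 'k1': 0.033240904006933816, 'eye': array([301.41454233, 510.52821453, 752.31982975]), 'orientation': array([-2.39376316, -0.01150807, -2.59052133])}
wrist {'fovy': 68.27657428845825, 'cx': 316.2293371431261, 'cy': 227.37070858334246, 'k1': -0.057950404071160276, 'eye': array([ 304.57628785, -463.72870596,  384.5236208 ]), 'orientation': array([ 2.87036525e+00,  1.83323420e-03, -1.12300004e+00])}
0.15
```

View pics/scene0.png

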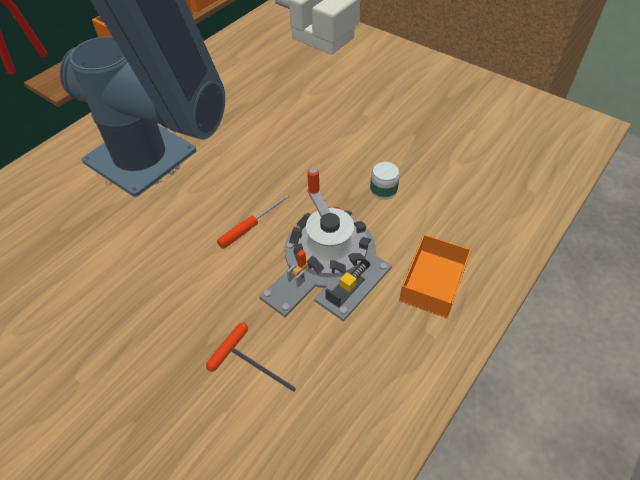

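View pics/side0.png

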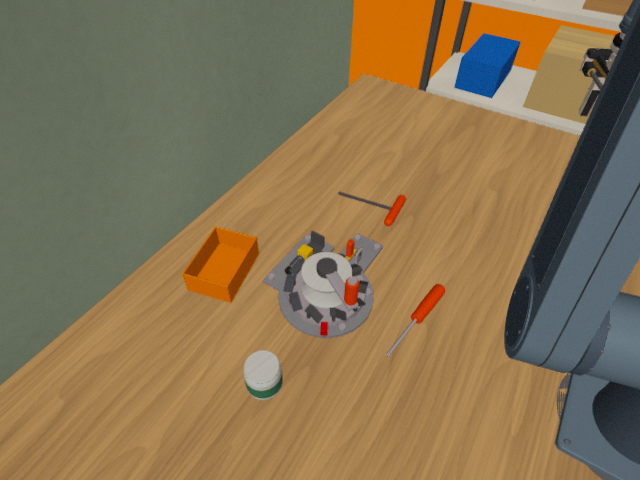

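View pics/wrist0.png

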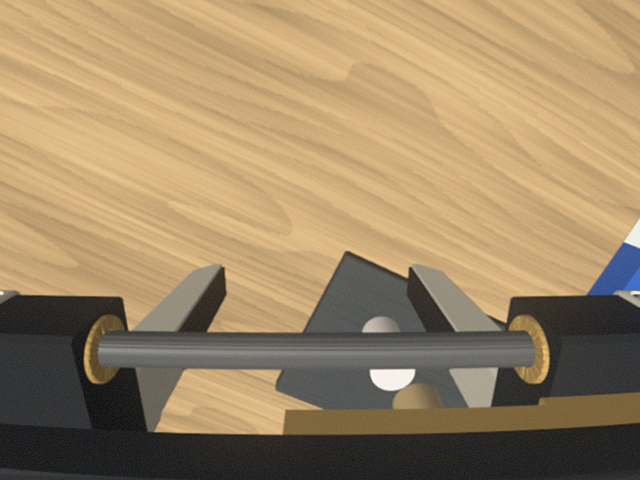

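The scene view shows the hub at (330,221), the knob at (313,171) and the tab at (301,258). The side view has them at (327,267), (351,281) and (350,247). I'll zoom in and triangulate.

```bash
cat > h.py <<'E'
import numpy as np, cv2
from scipy.spatial.transform import Rotation as Ro
def ray(d,px):
    f=240/np.tan(np.radians(d["fovy"])/2)
    K=np.array([[f,0,d["cx"]],[0,f,d["cy"]],[0,0,1.]])
    p=cv2.undistortPoints(np.array([[px]],float),K,np.array([d["k1"],0,0,0.]))[0,0]
    v=Ro.from_euler('xyz',d["orientation"]).apply([p[0],p[1],1]); return np.array(d["eye"]),v/np.linalg.norm(v)
def plane(d,px,z):
    e,v=ray(d,px); return e+v*(z-e[2])/v[2]
def proj(d,P):
    f=240/np.tan(np.radians(d["fovy"])/2)
    c=Ro.from_euler('xyz',d["orientation"]).inv().apply(np.array(P,float)-d["eye"]); s=c[:2]/c[2]
    s=s*(1+d["k1"]*(s@s)); return s*f+[d["cx"],d["cy"]]
def tri(d1,p1,d2,p2):
    e1,v1=ray(d1,p1);e2,v2=ray(d2,p2)
    t=np.linalg.lstsq(np.stack([v1,-v2],1),e2-e1,rcond=None)[0]
    a=e1+v1*t[0];b=e2+v2*t[1]; return (a+b)/2,np.linalg.norm(a-b)
E
python3 - <<'E'
import pickle
from bench import robot
from h import *
D={n:robot.get_image(n) for n in["scene","side"]}
pickle.dump(D,open("D0.pkl","wb"))
out=[]
for n,(x,y) in dict(scene=(250,150),side=(250,215)).items():
    im=D[n]["img"]; out.append(cv2.resize(im[y:y+180,x:x+160],None,fx=2.5,fy=2.5,interpolation=cv2.INTER_CUBIC) if 0 else cv2.resize(im[y:y+150,x:x+150],(400,400),interpolation=cv2.INTER_CUBIC))
    h=cv2.cvtColor(im,cv2.COLOR_BGR2HSV)
    for nm,lo,hi in [("or",(3,180,80),(14,255,255)),("red",(0,200,60),(2,255,255)),("yel",(22,180,80),(32,255,255))]:
        m=cv2.inRange(h,lo,hi)
        c,l,s,ce=cv2.connectedComponentsWithStats(m)
        for i in range(1,c):
            if s[i,4]>8 and x<ce[i,0]<x+150 and y<ce[i,1]<y+150: print(n,nm,s[i],ce[i].round(1))
cv2.imwrite("pics/z0.png",np.hstack(out))
E
```

```text
scene or [308 170  11  23 209] [313.2 181.8]
scene or [297 250   9  18 124] [301.  258.4]
scene yel [340 273  16  18 203] [347.6 281.3]
side or [346 239   8  18 109] [349.6 247.7]
side or [344 279  16  26 266] [350.8 293.1]
side red [321 322   6  13  75] [323.6 328. ]
side yel [298 244  15  16 150] [304.9 251. ]
```

View pics/z0.png

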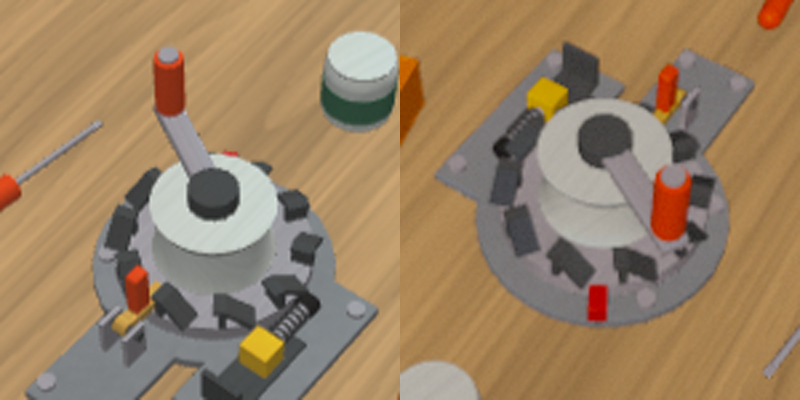

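```bash
cat > fit.py <<'E'
import pickle
from h import *
D=pickle.load(open("D0.pkl","rb")); a,b=D["scene"],D["side"]
cvt=lambda x,y,ox,oy:(ox+x*.375,oy+y*.375)
S=lambda x,y:cvt(x,y,250,150); T=lambda x,y:cvt(x-400,y,250,215)
print("knobtop",tri(a,S(169,54),b,T(674,176)), plane(a,S(169,54),156),plane(b,T(674,176),156))
print("hubtop",tri(a,S(213,182),b,T(605,136)),plane(a,S(213,182),102),plane(b,T(605,136),102))
print("tabctr",tri(a,(301,258.4),b,(349.6,247.7)))
print("tabtop",tri(a,S(138,273),b,T(668,72)),plane(a,S(138,273),87),plane(b,T(668,72),87))
print("yel",tri(a,(347.6,281.3),b,(304.9,251)))
print("tip",tri(a,S(310,304),b,T(502,146)))
E
python3 fit.py
```

```text
knobtop (array([488.17339475,  93.20805057, 156.97349213]), np.float64(4.637906305690691)) [489.65742914  95.00470051 156.        ] [486.62318907  91.08642063 156.        ]
hubtop (array([563.52295494,  48.71895734, 101.77791201]), np.float64(3.1594541807284346)) [564.99965246  49.37431927 102.        ] [562.14947123  47.95054801 102.        ]
tabctr (array([562.29702858, -44.11172002,  66.26468203]), np.float64(1.5713017527438142))
tabtop (array([562.32760448, -42.67524509,  84.99747661]), np.float64(4.4476272873099205)) [565.32415954 -42.74333618  87.        ] [559.79699628 -42.42744055  87.        ]
yel (array([654.05002943, -13.37515428,  29.81165932]), np.float64(2.2117646523231493))
tip (array([657.9629553 ,  46.13767286,  25.24783253]), np.float64(3.3682874690146156))
```

Axis ≈ (563.4, 48), winch yaw ≈ −0.6°, tab ≈ (562.3, −43). I'll check reachability over the whole plan before moving.

```bash
cat >> h.py <<'E'
C=np.array([563.4,48.0]); YAW=np.radians(-0.6)
def down(psi): return [np.pi,0,psi]
def knob(th,r=90.,C=None):
    c=globals()['C'] if C is None else C
    a=YAW+np.radians(150)+th; return np.r_[c+r*np.array([np.cos(a),np.sin(a)])],a
H=np.array([C[0]-108*np.sin(-YAW),C[1]-108*np.cos(YAW),40.])
def tabpose(th,tilt,psi=0.0,C=None,dx=0.):
    """TCP pose gripping tab at pawl angle th, tool tilted by tilt outward"""
    a=np.arctan2(35,18)+th; p=H+np.array([dx,39.36*np.cos(a),39.36*np.sin(a)])
    R=Ro.from_euler('x',tilt)*Ro.from_euler('z',psi)*Ro.from_euler('x',np.pi)
    p=p+19*R.apply([0,0,1]); return p,R.as_euler('xyz')
E
python3 - <<'E'
from bench import robot
from h import *
print(robot.current_eef_rot(),robot.current_contact_force(),H)
f=lambda q:None if q is None else np.round(q,2)
for base in (0,np.pi):
  for th in (0,.1,-.5,-1,-1.5,-2.1):
    p,a=knob(th); print(base,th,f(robot.inverse_kinematics([*p,112],down((a+base+np.pi)%(2*np.pi)-np.pi))))
for psi in (np.pi/2,-np.pi/2):
  for th in (0,.4,.8,1.2,1.4):
    for k in (0,.6,1): p,o=tabpose(th,k*th,psi); print(psi,th,k,p.round(),f(robot.inverse_kinematics(p,o)))
E
```

```text
[-3.14073395e+00 -1.79878054e-04  4.46775128e-01] [-0.00674853 -0.37443758  0.10087618] [562.26904732 -59.99407829  40.        ]
0 0 [-0.04  0.26  1.81  0.    1.07 -1.07]
0 0.1 [-0.05  0.25  1.83  0.    1.06 -1.19]
0 -0.5 [ 0.03  0.32  1.72  0.    1.09 -0.51]
0 -1 [ 0.05  0.4   1.61 -0.    1.13  0.01]
0 -1.5 [ 0.03  0.46  1.51 -0.    1.17  0.49]
0 -2.1 [-0.03  0.51  1.42 -0.    1.21  1.03]
3.141592653589793 0 [-0.04  0.26  1.81 -0.    1.07  2.07]
3.141592653589793 0.1 [-0.05  0.25  1.83 -0.    1.06  1.95]
3.141592653589793 -0.5 [ 0.03  0.32  1.72 -0.    1.09  2.63]
3.141592653589793 -1 None
3.141592653589793 -1.5 [ 0.03  0.46  1.51  0.    1.17 -2.65]
3.141592653589793 -2.1 [-0.03  0.51  1.42  0.    1.21 -2.11]
1.5707963267948966 0 0 [562. -42.  56.] [-0.27  0.44  1.7  -0.    1.   -0.27]
1.5707963267948966 0 0.6 [562. -42.  56.] [-0.27  0.44  1.7  -0.    1.   -0.27]
1.5707963267948966 0 1 [562. -42.  56.] [-0.27  0.44  1.7  -0.    1.   -0.27]
1.5707963267948966 0.4 0 [562. -57.  60.] [-0.3   0.44  1.7   0.    1.01 -0.3 ]
1.5707963267948966 0.4 0.6 [562. -53.  61.] [-0.44  0.47  1.67  
[... 1342 characters left out ...]
3.  58.] [-0.33  0.44  1.69 -0.    1.    2.82]
-1.5707963267948966 0.8 0.6 [562. -64.  60.] [-0.58  0.55  1.62  0.42  1.27  2.38]
-1.5707963267948966 0.8 1 [562. -59.  64.] [-0.69  0.7   1.55  0.59  1.5   2.22]
-1.5707963267948966 1.2 0 [562. -86.  50.] [-0.35  0.46  1.7  -0.    0.99  2.79]
-1.5707963267948966 1.2 0.6 [562. -74.  55.] [-0.68  0.68  1.55  0.54  1.44  2.24]
-1.5707963267948966 1.2 1 [562. -68.  63.] [-0.79  0.93  1.43  0.74  1.78  2.1 ]
-1.5707963267948966 1.4 0 [562. -91.  45.] [-0.36  0.46  1.7  -0.    0.98  2.78]
-1.5707963267948966 1.4 0.6 [562. -77.  51.] [-0.73  0.75  1.51  0.59  1.53  2.19]
-1.5707963267948966 1.4 1 [562. -73.  60.] [-0.81  1.06  1.36  0.8   1.92  2.07]
```

```bash
python3 - <<'E'
from bench import robot
from h import *
import pickle
p,a=knob(0)
robot.move_ptp([*(p+[-20,0]),260],down(a))
d=robot.get_image("wrist"); pickle.dump(d,open("w1.pkl","wb"))
cv2.imwrite("pics/w1.png",d["img"]); print(robot.current_t(),robot.current_tcp_pos(),d["eye"])
for n,P in [("axis",[*C,102]),("knob",[*p,156]),("tab",[562.3,-43,87])]: print(n,proj(d,P))
E
```

```text
2.5667 [466.19079998  93.05749391 259.88708147] [402.03332721 131.01296212 426.47870698]
axis [326.78125821 312.83593676]
knob [329.5863129  246.34492184]
tab [254.60445261 342.56882797]
```

View pics/w1.png

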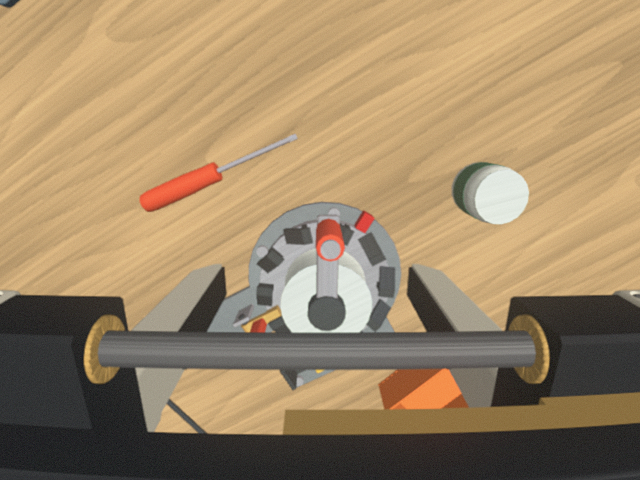

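The wrist view shows the knob top at (329.5, 247) and the hub at (326, 312). Both match the model to 1 px. Next I grip the knob, biased slightly forward, and ease it.

```bash
python3 - <<'E'
from bench import robot
from h import *
F=lambda a:(robot.current_contact_force().round(1), round(float(robot.current_contact_force()[:2]@[-np.sin(a),np.cos(a)]),1))
p,a=knob(0.025)
robot.move_linear([*p,175],down(a)); print(robot.move_linear([*p,112],speed=80,f_stop=10),F(a))
robot.move_gripper(0.6); robot.move_gripper(0.0); print("w",robot.current_gripper_width(),F(a),robot.current_tcp_pos())
for th in (.06,.09,.12):
    p,a=knob(th); print(th,robot.move_linear([*p,112],down(a),speed=20,f_stop=20),F(a))
q=robot.current_tcp_pos(); print(q,np.hypot(*(q[:2]-C)),np.arctan2(*(q[:2]-C)[::-1])-YAW-np.radians(150))
robot.move_gripper(0.6); print(F(a))
robot.move_linear([*p,200])
d=robot.get_image("scene"); e=robot.get_image("side")
cv2.imwrite("pics/z1.png",np.hstack([cv2.resize(d["img"][150:300,250:400],(400,400)),cv2.resize(e["img"][215:365,250:400],(400,400))]))
print(robot.current_t())
E
```

```text
False (array([-0.6, -0.1, -0.4]), 0.4)
w 0.25021115954294487 (array([ 1.7,  3.5, -0.8]), -3.9) [485.15407002  92.31462176 112.03356434]
0.06 False (array([ 2.5,  5.7, -2.1]), -6.2)
0.09 False (array([ 2. ,  4.7, -1.4]), -5.1)
0.12 False (array([ 1.9,  5. , -1.2]), -5.3)
[481.13844509  84.58390943 112.03560771] 90.02969424468913 0.11561075257102882
(array([ 0.3,  0. , -0.8]), -0.1)
8.0667
```

View pics/z1.png

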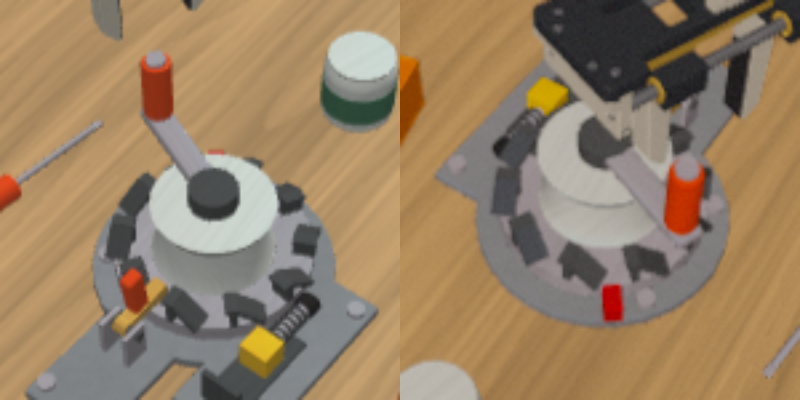

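```bash
python3 - <<'E'
from bench import robot
from h import *
p,o=tabpose(.05,0.05,np.pi/2)
robot.move_ptp([p[0],p[1],170],down(np.pi/2))
d=robot.get_image("scene"); e=robot.get_image("side"); w=robot.get_image("wrist")
cv2.imwrite("pics/z2.png",np.hstack([cv2.resize(d["img"][150:300,250:400],(400,400)),cv2.resize(w["img"],(400,300))[:,:].copy() if 0 else cv2.resize(w["img"][160:480,160:480],(400,400))]))
print(p,proj(w,[562.3,-43,87]))
print(robot.current_t())
E
```

```text
[562.26904732 -42.8151424   56.88205502] [316.98617725 235.20456044]
9.1167
```

View pics/z2.png

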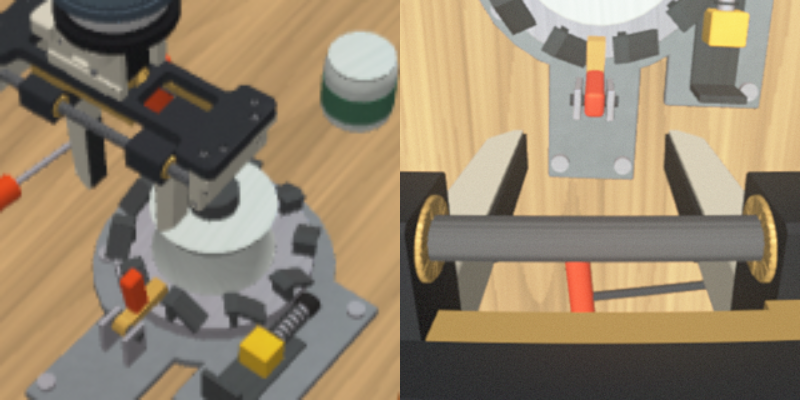

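The wrist view has the tab at about (316, 240), centred laterally and tipped outward by about 0.1 rad. The tip lies clear between the teeth. I'll grip it and throw it over.

```bash
python3 - <<'E'
from bench import robot
from h import *
F=lambda:robot.current_contact_force().round(1)
p,o=tabpose(.1,0.1,np.pi/2)
robot.move_gripper(0.5)
R=Ro.from_euler('xyz',o).apply([0,0,1])
robot.move_linear(p-R*50,o,speed=150)
print(robot.move_linear(p,o,speed=60,f_stop=8),F(),robot.current_tcp_pos())
robot.move_gripper(0.0); print("w",robot.current_gripper_width()*93,F())
for th in (.16,.22,.3,.4):
    p,o=tabpose(th,th,np.pi/2); s=robot.move_linear(p,o,speed=20,f_stop=12); print(th,s,F())
    if s: break
d=robot.get_image("scene"); w=robot.get_image("wrist")
cv2.imwrite("pics/z3.png",np.hstack([cv2.resize(d["img"][150:300,250:400],(400,400)),cv2.resize(w["img"][160:480,160:480],(400,400))]))
print(robot.current_t())
E
```

```text
False [ 0.6 -0.1  0.7] [562.59393795 -43.83011435  58.00007495]
w 12.159796055037011 [-5.   0.2  4.4]
0.16 False [-5.2  2.   6. ]
0.22 False [-5.4  2.9  6.5]
0.3 False [-5.9  4.4  9.3]
0.4 False [-7.5  5.7 10. ]
12.8583
```

View pics/z3.png

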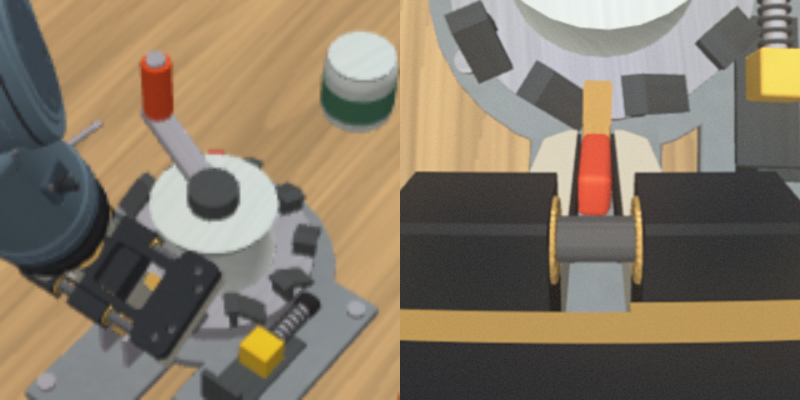

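Pawl is lifting with the tab held. I'll carry on with small corrections for the side loads.

```bash
python3 - <<'E'
from bench import robot
import h
from h import *
F=lambda:robot.current_contact_force().round(1)
off=np.array([-.8,.4,.8])
for th in (.5,.6,.7,.8,.9,1.0,1.1,1.2,1.3,1.4):
    p,o=tabpose(th,th,np.pi/2); s=robot.move_linear(p+off,o,speed=25,f_stop=12); f=robot.current_contact_force(); print(th,s,f.round(1),off.round(1))
    if s: break
    off=off+np.clip(f*0.06,-.5,.5)
print(robot.current_t(), robot.current_gripper_width()*93)
w=robot.get_image("wrist");d=robot.get_image("scene"); 
cv2.imwrite("pics/z4.png",np.hstack([cv2.resize(d["img"][150:300,250:400],(400,400)),cv2.resize(w["img"][160:480,160:480],(400,400))]))
E
```

```text
0.5 False [-3.5  5.3  7.4] [-0.8  0.4  0.8]
0.6 False [-4.7  4.8  7.9] [-1.   0.7  1.2]
0.7 False [-3.3  4.1  6.4] [-1.3  1.   1.7]
0.8 False [-3.2  2.3  7.5] [-1.5  1.3  2.1]
0.9 False [-3.1  1.5  6.4] [-1.7  1.4  2.6]
1.0 False [-3.5  1.6  6.4] [-1.9  1.5  2.9]
1.1 False [-2.9  0.3  5.4] [-2.1  1.6  3.3]
1.2 False [-2.8  0.2  5.1] [-2.3  1.6  3.6]
1.3 False [-2.3  0.2  3.2] [-2.4  1.6  4. ]
1.4 False [-1.1 -0.9  1.6] [-2.6  1.6  4.1]
15.3667 12.159827808140639
```

View pics/z4.png

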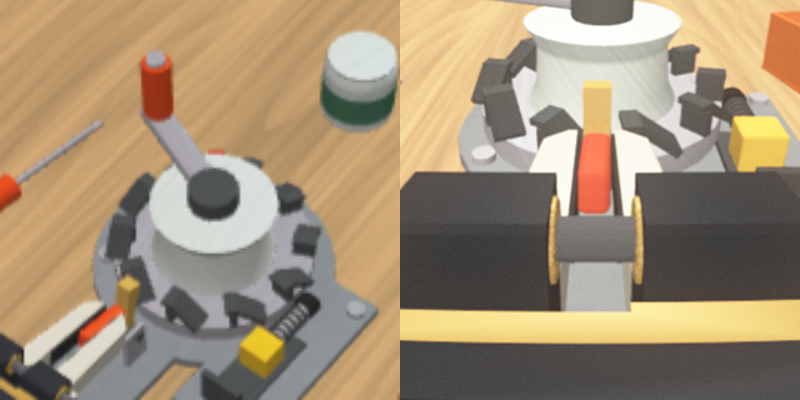

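The pawl now stands well past vertical, with the brass bar upright. I'll open the jaws so it falls back, retreat, and check.

```bash
python3 - <<'E'
from bench import robot
from h import *
robot.move_gripper(0.5); robot.sleep(0.3)
o=robot.current_eef_rot(); p=robot.current_tcp_pos(); R=Ro.from_euler('xyz',o).apply([0,0,1])
print(robot.move_linear(p-R*70+[0,0,20],speed=150,f_stop=15))
q=robot.current_tcp_pos(); robot.move_linear(q+[0,0,120],speed=250)
print(robot.current_t(),robot.current_contact_force())
pk,a=knob(.116)
robot.move_ptp([*pk,200],down(a))
d=robot.get_image("scene"); e=robot.get_image("side")
cv2.imwrite("pics/z5.png",np.hstack([cv2.resize(d["img"][150:300,250:400],(400,400)),cv2.resize(e["img"][215:365,250:400],(400,400))]))
print(robot.current_t())
E
```

```text
False
17.8 [-0.40152331  0.04722527 -0.81457229]
18.9
```

View pics/z5.png

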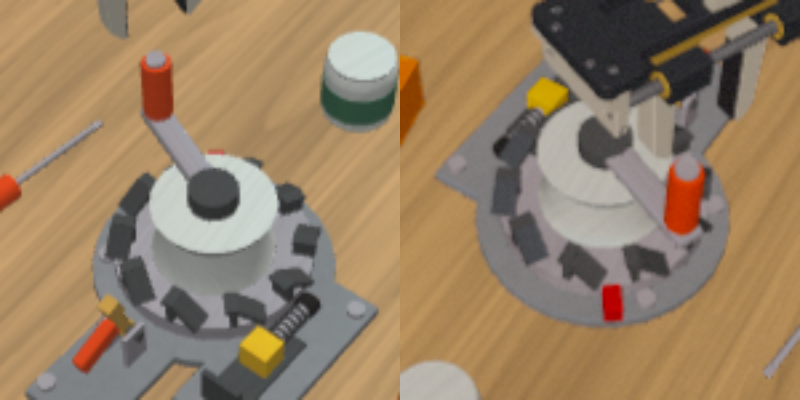

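Pawl lies on its back. Next: grip the knob again and wind to about −1.5.

```bash
python3 - <<'E'
from bench import robot
from h import *
def ft(a): 
    f=robot.current_contact_force()[:2]; return round(float(f@[-np.sin(a),np.cos(a)]),1),round(float(f@[np.cos(a),np.sin(a)]),1)
p,a=knob(.116)
print(robot.move_linear([*p,112],down(a),speed=100,f_stop=10))
robot.move_gripper(0.0); print(robot.current_gripper_width()*93,ft(a))
for th in np.arange(0.04,-1.56,-.08):
    p,a=knob(th); s=robot.move_linear([*p,112],down(a),speed=60,f_stop=12); print(round(th,2),s,ft(a))
    if s: break
print(robot.current_t(),robot.current_qpos().round(2))
w=robot.get_image("scene"); cv2.imwrite("pics/z6.png",cv2.resize(w["img"][130:330,230:430],(600,600)))
E
```

```text
False
23.72493084600313 (-0.5, 0.9)
0.04 False (1.2, 0.1)
-0.04 False (-0.1, 1.1)
-0.12 False (0.6, -0.2)
-0.2 False (0.8, 0.0)
-0.28 False (1.0, -1.1)
-0.36 False (0.4, -0.5)
-0.44 False (0.8, -1.2)
-0.52 False (-0.3, -1.1)
-0.6 False (-0.1, -1.5)
-0.68 False (0.4, -0.5)
-0.76 False (0.7, -0.3)
-0.84 False (1.1, -1.2)
-0.92 False (0.7, -0.2)
-1.0 False (1.8, -0.4)
-1.08 False (0.5, 0.6)
-1.16 False (1.6, 0.5)
-1.24 False (0.6, 0.2)
-1.32 False (1.8, 1.2)
-1.4 False (1.4, 1.6)
-1.48 False (0.8, 1.1)
25.7667 [0.03 0.46 1.51 0.   1.17 0.47]
```

View pics/z6.png

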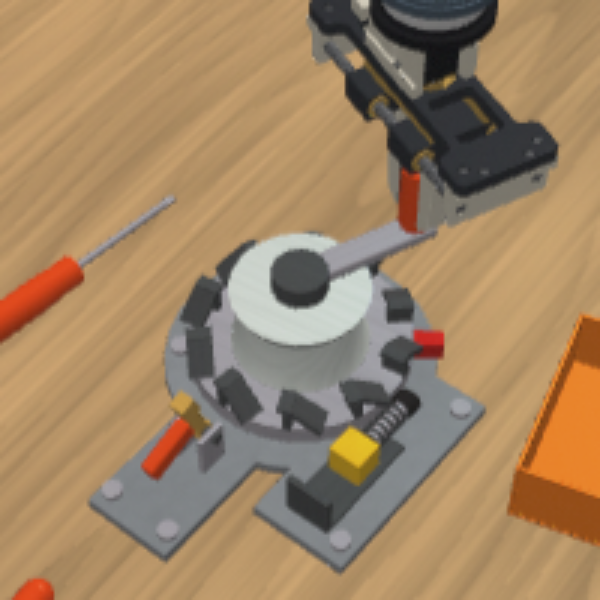

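```bash
python3 - <<'E'
from bench import robot
from h import *
def ft(a): 
    f=robot.current_contact_force()[:2]; return round(float(f@[-np.sin(a),np.cos(a)]),1),round(float(f@[np.cos(a),np.sin(a)]),1)
def act():
    q=robot.current_tcp_pos()[:2]-C; return round(float(np.arctan2(q[1],q[0])-YAW-np.radians(150)),4)
th=-1.48
while th>-2.18:
    th-=.015; p,a=knob(th); s=robot.move_linear([*p,112],down(a),speed=15,f_stop=10); f=ft(a); 
    if f[0]>2.2 or s: print(round(th,3),act(),s,f)
    if f[0]>7 or s: break
print(th,robot.current_t())
E
```

```text
-1.495 -1.4878 False (2.9, 0.8)
-1.51 -1.5003 False (3.0, 2.0)
-1.525 -1.515 False (3.5, 2.0)
-1.54 -1.5294 False (3.6, 1.7)
-1.555 -1.5446 False (3.4, 1.9)
-1.57 -1.5591 False (4.4, 1.6)
-1.585 -1.5745 False (3.5, 1.4)
-1.6 -1.5893 False (2.4, 2.2)
-1.615 -1.6044 False (3.1, 2.0)
-1.63 -1.6193 False (3.9, 2.6)
-1.645 -1.6341 False (3.1, 1.6)
-1.66 -1.6491 False (3.2, 2.2)
-1.675 -1.6638 False (2.9, 2.6)
-1.69 -1.6788 False (3.6, 2.2)
-1.705 -1.6938 False (2.9, 2.4)
-1.72 -1.709 False (3.1, 2.4)
-1.735 -1.7239 False (3.3, 2.4)
-1.75 -1.7389 False (3.1, 2.6)
-1.765 -1.7542 False (4.2, 3.0)
-1.78 -1.7689 False (2.7, 3.1)
-1.795 -1.784 False (3.3, 3.8)
-1.81 -1.7989 False (3.9, 3.1)
-1.825 -1.8138 False (3.4, 2.7)
-1.84 -1.8287 False (3.3, 3.9)
-1.855 -1.8436 False (3.1, 2.2)
-1.87 -1.8582 False (3.7, 3.1)
-1.885 -1.8742 False (3.6, 2.9)
-1.9 -1.8896 False (3.5, 2.9)
-1.915 -1.9049 False (3.3, 4.3)
-1.93 -1.9199 False (2.7, 3.7)
-1.945 -1.9344 False (3.1, 4.1)
-1.96 -1.9483 False (3.5, 3.2)
-1.975 -1.9578 False (4.8, 3.6)
-1.99 -1.967 False (7.1, 4.1)
-1.9899999999999967 34.3167
```

Contact was at about −1.952, and the stiffness of 2.6 N/mm matches the spring. I'll press to about 13 N tool force (about 9.5 N on the plunger), hold, then ease off to near zero tool force before releasing.

```bash
python3 - <<'E'
from bench import robot
from h import *
def ft(a): 
    v=[]
    for _ in range(3):
        f=robot.current_contact_force()[:2]; v.append(float(f@[-np.sin(a),np.cos(a)])); robot.sleep(.02)
    return round(np.median(v),1)
def act():
    q=robot.current_tcp_pos()[:2]-C; return round(float(np.arctan2(q[1],q[0])-YAW-np.radians(150)),4)
th=-1.99
def go(th):
    p,a=knob(th); robot.move_linear([*p,112],down(a),speed=12); f=ft(a); print(round(th,3),act(),f); return f
while th>-2.07:
    th-=.01; 
    if go(th)>=13: break
a=knob(th)[1]
for _ in range(4): robot.sleep(.3); print("hold",act(),ft(a))
d=robot.get_image("scene"); cv2.imwrite("pics/z7.png",cv2.resize(d["img"][180:330,280:430],(600,600)))
print(th,robot.current_t())
E
```

```text
-2.0 -1.9725 7.5
-2.01 -1.978 8.8
-2.02 -1.984 9.7
-2.03 -1.9897 11.1
-2.04 -1.9956 11.9
-2.05 -2.0009 13.1
hold -2.0012 12.8
hold -2.0016 12.9
hold -2.0011 12.3
hold -2.0013 12.3
-2.049999999999999 37.5667
```

View pics/z7.png

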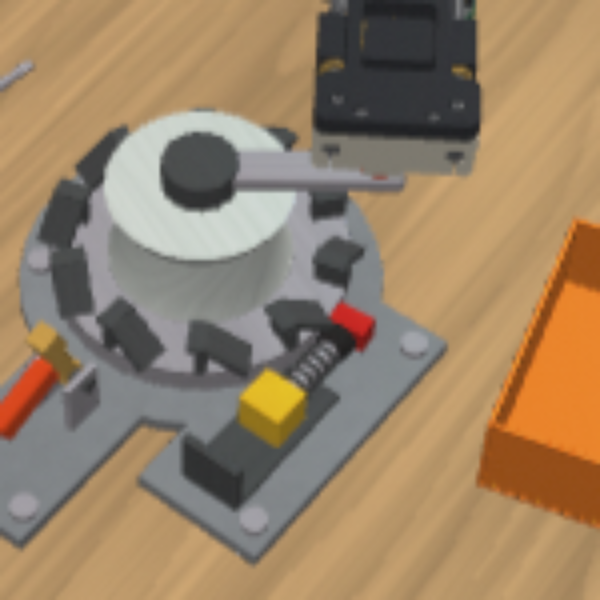

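The lug presses the black tip; compression is about 4 mm and the hold lasted over 1 s at an estimated 8.5–11 N. Now easing off.

```bash
python3 - <<'E'
from bench import robot
from h import *
def ft(a): 
    v=[]
    for _ in range(3):
        f=robot.current_contact_force()[:2]; v.append(float(f@[-np.sin(a),np.cos(a)])); robot.sleep(.02)
    return round(np.median(v),1)
def act():
    q=robot.current_tcp_pos()[:2]-C; return round(float(np.arctan2(q[1],q[0])-YAW-np.radians(150)),4)
th=-2.05
while th<-1.96:
    th+=.007; p,a=knob(th); robot.move_linear([*p,112],down(a),speed=12); f=ft(a); print(round(th,3),act(),f)
    if f<=0.8: break
print(robot.current_t())
E
```

```text
-2.043 -2.0006 11.4
-2.036 -2.0004 10.0
-2.029 -1.9998 8.0
-2.022 -1.9982 7.2
-2.015 -1.9953 5.9
-2.008 -1.9913 4.6
-2.001 -1.9874 4.6
-1.994 -1.9829 4.0
-1.987 -1.9794 3.3
-1.98 -1.9758 2.9
-1.973 -1.9717 2.3
-1.966 -1.9674 0.5
41.1667
```

```bash
python3 - <<'E'
from bench import robot
from h import *
robot.move_gripper(0.5); robot.sleep(.2)
q=robot.current_tcp_pos(); print(robot.move_linear(q+[0,0,60],speed=80,f_stop=8))
robot.move_linear(q+[-60,60,160],speed=200)
robot.sleep(.3)
d=robot.get_image("scene"); e=robot.get_image("side")
cv2.imwrite("pics/z8.png",np.hstack([cv2.resize(d["img"][180:330,280:430],(400,400)),cv2.resize(e["img"][205:355,250:400],(400,400))]))
k=[proj(d,[*knob(t)[0],156]).round(1) for t in (-1.95,-1.967)]
print(k,robot.current_t(),robot.current_contact_force())
E
```

```text
False
[array([375.4, 199.4]), array([375.5, 199.9])] 44.0833 [ 0.28899302 -0.34795021 -0.32214246]
```

View pics/z8.png

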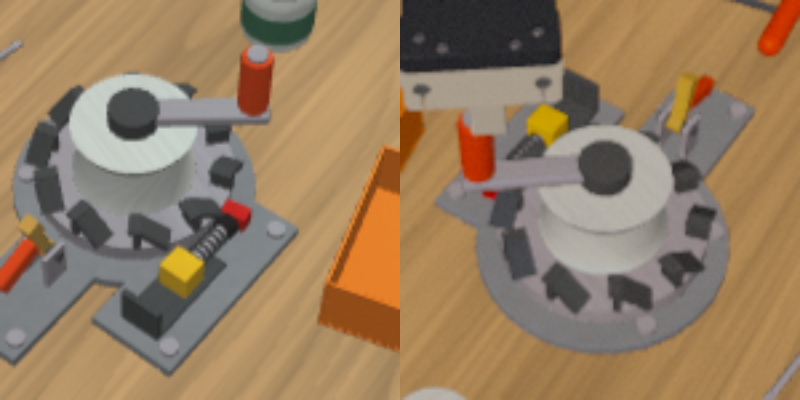

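The lug still touches the black tip at (229, 215) in the zoom. The knob top is at about (376.7, 199.5), against a prediction of (375.5, 199.9). The gripper is clear, so I'm handing in.

```bash
python3 -c "
from bench import robot
robot.hand_in(); print(robot.current_t())"
```

```text
the job is handed in; nothing more can be done
the job is handed in; nothing more can be done
```

The winch is unlocked, the pawl lies thrown over on its back, and the lug rests on the plunger. I handed the job in just after 44 s; no verdict is reported.

- **Freeing the pawl:** I eased the crank forward about 0.116 rad, lifted the pawl by its tab to about 1.4 rad, and let it fall the rest of the way. The picture shows it lying on its back; I did not measure its final angle.
- **Pressing the plunger:** The lug met the plunger at about −1.952 rad. I pressed it in about 4.4 mm and held for over 1 s. The wrist force less friction gives about 8.5 N on the plunger, while the compression gives about 11 N. These differ a little, but both are inside 4 to 20 N.
- **Letting go:** I eased back to about −1.967 rad, where the knob force was near zero, before opening the gripper. The plunger should then be pressing back with about 3.5 to 4 N, from geometry and friction rather than a direct reading.
- **Last checks:** The final pictures show the pawl still back, the lug touching the plunger, and the knob about 1 pixel from its predicted spot. The gripper was clear of the winch. I did not measure the bystanders, but nothing in the motions or forces suggested any contact with them.

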